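Refit the vent cover of the dust extractor

TASK

The bench dust extractor has had its filter changed and its vent cover lies beside it. Pick the cover up (it has a bow handle), hook its front lip fully home in the slot at the near end of the extractor's top, then swing the far end down and press it until the spring catch snaps over it and the cover lies flat. Work gently, by feel: the lip is brittle plastic and breaks if the cover is forced against the extractor (12 newtons or so is plenty, 25 breaks it), and leave the oil can, the steel cup and the tape roll where they are.

Things in the scene. Friction and masses are not known exactly. Their poses are not given: they have to be found in the camera images.
- cover_grip (a point): Centre of the handle bar of the loose grey vent cover, 27.5 mm above its underside. Bar 56 mm long (x), 12 wide (y), 13 high, on a post at each end. x points from the cover's front lip to its rear edge, z up. Lip tip 67 mm to -x, rear edge 73 mm to +x; 30 to 64 mm to +x the plate is bare (ridged thumb pad). The cover starts flat on the table, handle up; about 0.15 kg.
- cover: Vent cover: plate 4 mm thick, 90 mm wide, with a 58 mm wide, 14 mm long flat tongue (the front lip) at its -x end, level with the plate. Origin at the centre of its underside, 8 mm to +x of the handle's centre and 27.5 mm below it; axes as cover_grip. Handle top 34 mm above the underside.
- cover_lip (a point): Middle of the tip of the cover's front lip, half-way through its 4 mm thickness. Axes as cover_grip.
- extractor: Grey steel filter box, fixed, 224x150 mm (x, y); origin at table level under its middle; x points from the slot (end towards the robot) to the catch, z up. On it, on a rubber seal, a 200x110 mm sheet frame round the filter bay carries slot and catch. The frame is clamped by screws in long holes: up to 7 mm off its mean place along x, and its top face 67 to 73 mm above the table.
- slot_end (a point): MEAN place of the slot's closed end, 75 mm to -x of the box's middle, 70 mm above the table; the true end, up to 7 mm to either side in x and 3 mm in z, must be felt. The slot, under a folded steel strip, opens to +x: roof 7 mm above the frame, 9 mm deep, 65 mm wide; then over 5 mm the roof flares up to 14 mm. The frame is bare from 15 to 38 mm to +x of the true end. Axes as extractor.
- catch (a joint): Spring bolt of the catch, m: 0 sprung out (also once snapped over the cover), to 0.008 as it is pushed back to +x. From the slot's TRUE end in x: tip of its 24 mm wide nose 135 mm, 5.5 mm above the top face; slope up to 141 mm, 22 mm high; fixed catch block from 142.5 mm, 37 mm wide, 28 mm high. So only with the lip home does the rear edge meet the slope; 3 mm short, it lands on the block.
- cover_rear (a point): Middle of the cover's rear edge, half-way through its 4 mm thickness, 140 mm from cover_lip. Axes as cover_grip. With the lip home the cover can pitch up by at most 0.3 rad; let down, its rear edge first rests on the nose's slope, 12 to 19 mm above the top face. About 5 to 12 N on the thumb pad drives the bolt back (spring 3.6 N + 0.4 N per mm) until the edge snaps under it, flat on the frame.
- oil_can: Small red pump oil can, 68x97x159 mm, standing beyond the extractor; leave it alone. Origin at its base.
- steel_cup: Open metal cup, 77 mm across, 101 mm high, to the right of the cover; leave it alone. Origin at its base.
- tape_roll: Roll of masking tape lying flat, 102 mm across, 24 mm high, beyond the cover; leave it alone. Origin at its base.

How it is judged:
On the way:
1. the cover's lip is down in the slot end of the frame with the rear end still up (x of cover_lip in the frame of extractor below -0.0655 m and z of cover_lip in the frame of extractor between 0.066 and 0.0785 m and z of cover_rear in the frame of extractor above 0.082 m), for 0.2 s.
At the end, for the whole second after the job is handed in: Cover level within 0.03 rad, lip tip's middle at most 78.5 mm and rear edge's at most 77.5 mm above the table, lip 65.5 to 85 mm to -x of the box's middle and within 6 mm of its middle line, x within 0.06 rad of the box's, the catch sprung out over the cover to within 1.5 mm, cover at rest (z of cover_lip in the frame of extractor below 0.0785 m and z of cover_rear in the frame of extractor below 0.0775 m and angle between cover's own z axis and vertical below 0.03 rad and x of cover_lip in the frame of extractor between -0.085 and -0.0655 m and y of cover_lip in the frame of extractor between -0.006 and 0.006 m and angle between the x axis of cover and the x axis of extractor, either way round below 0.06 rad and value of joint catch below 0.0015 m and linear speed of cover below 0.02 m/s); the robot touches nothing.
It fails at once if the cover is forced against the extractor with more than 25 N (contact force between cover and extractor above 25 N).
It fails at once if the oil can is moved more than 25 mm (distance of oil_can from where it was at the start of the episode above 0.025 m).
It fails at once if the steel cup is moved more than 25 mm (distance of steel_cup from where it was at the start of the episode above 0.025 m).
It fails at once if the tape roll is moved more than 25 mm (distance of tape_roll from where it was at the start of the episode above 0.025 m).
It also fails if it takes over 58 s, if anything falls off the work surface, if the arm or the gripper's body presses on something with over 40 N, if the wrist force passes 120 N, or if a joint passes its speed limit or range.

ROBOT

A 6-joint arm with a two-finger parallel gripper is mounted at the origin on a cart in front of the work surface, level with it; the furniture and walls round the work are solid. World frame = base frame: x ahead of the robot, y to its left, z up, the work surface at z = 0. Lengths are in m, angles in rad, forces in N, time in s.
With the tool pointing down it reaches from about 0.225 to 0.875 m from the base axis. Payload 3.4 kg.
Tool frame: the origin (TCP) lies at the very end of the fingers, on their centre line; the grasp point (between the pads) lies 19 mm behind it; z points along the fingers, y is the line along which they close (so a half turn about z gives the same grasp; the last joint's range is limited). The gripper opens to 85 mm and grips with 20 to 120 N. Pads are 22 mm wide; open, the fingers measure 114 mm over their backs; the gripper's body (76 mm by 85 mm) begins 54 mm behind the grasp point. The pads swing forward as they close: fully open they stand 13 mm farther back than shut.
Start: joints at [1.004, 0.276, 1.505, -0, 1.361, -0.121], TCP at [0.248, 0.519, 0.231] pointing down, gripper open.
Joint ranges: [-2.89, 2.89], [-0.75, 2.08], [0.22, 2.7], [-1.18, 4.32], [0.11, 2.71], [-2.7, 2.7]. Speed limits (rad/s): [2.57, 2.57, 3.14, 3.14, 3.14, 3.14].

INTERFACE

Orientations are given as a unit quaternion [w, x, y, z].
In Python, from rig import readout, vision, manip gives the robot as it stands.
- The arm moves only by the shell command python3 -m handwheel 'ROWS' [FORCE]. ROWS is JSON, a list of rows, each a list of 3 entries, a list of its own where there are three numbers: the shift along the tool's x, y, z in mm, then the turn, a rotation vector about the tool's x, y, z in units of 6 degrees (1.0 is 6 degrees), then the closure, from -1 (fully open) to 1 (shut), so that 0 is half open. A call has 1 to 20 rows; each row shifts and turns the commanded pose from where the row before left it, along the tool's axes as they then stand; what a row does not reach is not made up. A row lasts 1/8 s, in which the tool goes at most 62.5 mm and 10.7 degrees, less where a joint would pass 70% of its speed; a pose out of reach is approached as far as the arm can. A call is refused whole if a number of a shift passes 62.5 or a number of a turn 1, either way. A call with a gripper value outside its range is refused whole. The fingers move at their own pace and stop on an object; FORCE is the grip in N (left out, the last holds). Time passes only in rows, so rows that do not move let the fingers close. It gives the time, the measured TCP pose, the force, the opening and the grip force at its end, in the units of the state.
- readout.get_state(): the state, without advancing time (a new reading comes with each control period).
- vision.get_image(name): name is "scene" or "top" or "wrist"; returns the picture (400x640x3 uint8, blue, green, red); there is no depth.
- vision.camera_params(name): a dict with "intrinsics" (3x3 intrinsics, pixels), "rvec" (rotation vector, rad) and "tvec" (3), from world to camera coordinates, as OpenCV has them; the wrist camera has in their place "hand_eye" (4x4, takes a point from camera to tool coordinates, whose origin is the TCP and whose axes are the flange's). Camera axes: x right, y down, z forward; pixel columns grow to the right and rows downward; lengths in m; the calibration is good to about 2 mm. A picture is of the moment at which its call begins: read the wrist's pose just before it. camera_params takes no time and is no camera call.
- manip.sign_off(): hands the job in; it is judged then, once.
The state is a dict: "clock": time; "qpos": joint angles; "qd": joint speeds; "effort": joint torques, N m; "position": TCP position; "ee_rot": TCP orientation; "contact_force": force on the tool from outside, world axes, zero at the start; "moment": the same for the moment, N m; "width": finger opening in m; "gripper_force": force on a finger pad.
Only numpy, scipy, OpenCV 4.12 (cv2) and the standard library are available. Lean on these libraries where they do the work, as an engineer would, in place of code of your own. Each camera call takes 0.05 s, during which the arm holds its last target. There are 200 camera calls.

## Working session

There is one attempt and no reset: what is moved stays moved. The work goes in short steps, Python scripts to look and compute and a shell command to move; the robot and the scene stay as the last step left them, time stands still between calls to the robot, and variables do not carry over. Pictures are saved under pics/ and viewed, at most 10 in all, crops included, and the job is handed in when it is done.

```bash
mkdir -p pics
cat > h.py <<'E'
import numpy as np, cv2
from rig import readout, vision, manip
from scipy.spatial.transform import Rotation as R
def rot(q): return R.from_quat([q[1],q[2],q[3],q[0]])
def cam(name,st=None):
    p=vision.camera_params(name);K=np.array(p["intrinsics"])
    if name=="wrist":
        H=np.array(p["hand_eye"]);T=np.eye(4);T[:3,:3]=rot(st["ee_rot"]).as_matrix();T[:3,3]=st["position"]
        M=T@H;return K,M[:3,:3],M[:3,3]
    A=cv2.Rodrigues(np.array(p["rvec"],float))[0];return K,A.T,-A.T@np.array(p["tvec"],float).ravel()
def cast(c,uv,z):
    K,A,o=c;d=(A@np.linalg.solve(K,np.c_[np.atleast_2d(uv),np.ones(len(np.atleast_2d(uv)))].T)).T
    return o+d*((z-o[2])/d[:,2])[:,None]
def proj(c,P):
    K,A,o=c;q=(K@(A.T@(np.atleast_2d(P)-o).T)).T;return q[:,:2]/q[:,2:]
E
python3 - <<'E'
from h import *
s=readout.get_state();print(s)
for n in("top","scene"):
    cv2.imwrite(f"pics/{n}0.png",vision.get_image(n));print(n,cam(n))
E
```

```text
{'clock': 0.0, 'qpos': array([ 1.00402118e+00,  2.76605159e-01,  1.50613723e+00,  1.01583123e-05,
        1.36071462e+00, -1.21018793e-01]), 'qd': array([-0.00058014, -0.00051311, -0.00104091,  0.00119921,  0.00051205,
       -0.00207395]), 'effort': array([ 1.46727354e-03, -4.16756094e+01, -2.45806092e+01, -2.01236671e-04,
        1.11288676e-02, -1.41925059e-05]), 'position': array([0.24762787, 0.51835395, 0.2304323 ]), 'ee_rot': array([-3.18967638e-04,  2.21038460e-01,  9.75264646e-01, -8.75923285e-04]), 'contact_force': array([0.27103417, 0.5790788 , 0.07534326]), 'moment': array([-0.0130053 , -0.03762571,  0.01362172]), 'gripper_force': 0.0, 'width': 0.08519689966168044}
top (array([[431.20552265,   0.        , 318.57313336],
       [  0.        , 431.20552265, 199.07030914],
       [  0.        ,   0.        ,   1.        ]]), array([[ 0.02654714, -0.99302824,  0.11484841],
       [-0.99923273, -0.0296699 , -0.02556657],
       [ 0.02879587, -0.11408157, -0.99305397]]), array([ 0.47874361, -0.01488674,  1.08338302]))
scene (array([[509.36266535,   0.        , 314.54307991],
       [  0.        , 509.36266535, 200.39406292],
       [  0.        ,   0.        ,   1.        ]]), array([[ 0.72807266, -0.41196309,  0.54790201],
       [-0.68545535, -0.44663785,  0.57503529],
       [ 0.00782046, -0.79422984, -0.60756711]]), array([-0.05151779, -0.71219884,  0.81296518]))
```

View pics/top0.png

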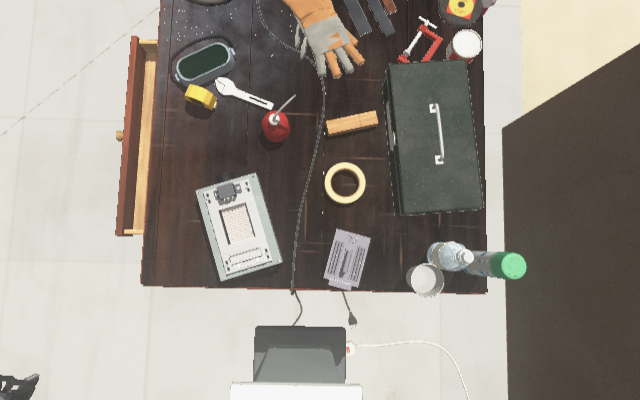

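View pics/scene0.png

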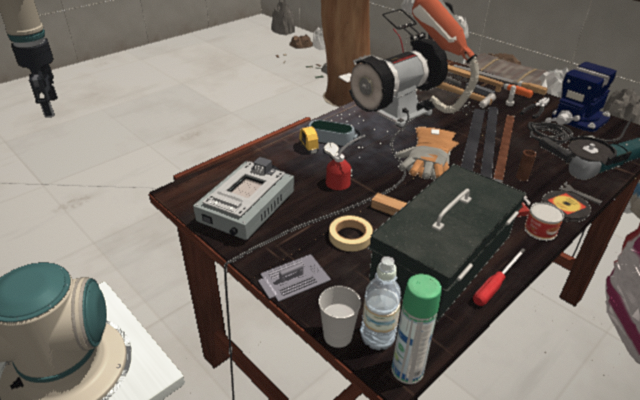

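The top view shows the extractor with its corners at about (196,190), (262,173), (283,263) and (220,280). The slot is at the bottom near (245,258) and the catch at (229,190). The cover is centred at (347,260) with its lip at (341,287). Tape is at (345,183), cup at (425,280) and oil can at (276,127).

Run:
```python
from h import *
im=cv2.imread("pics/top0.png");c=cam("top")
def blob(x0,y0,x1,y1,th):
    g=im[y0:y1,x0:x1].min(2);m=(g>th).astype(np.uint8);m=cv2.morphologyEx(m,cv2.MORPH_CLOSE,np.ones((7,7)))
    cs=cv2.findContours(m,0,cv2.CHAIN_APPROX_NONE)[0];k=max(cs,key=cv2.contourArea)+[x0,y0];return k
k=blob(315,222,380,300,95)
for z in(.004,):
    P=cast(c,k.reshape(-1,2),z)[:,:2]*1000
    r=cv2.minAreaRect(P.astype(np.float32));print("cover",r,cv2.boxPoints(r).round(1).tolist())
k=blob(180,160,295,290,95)
for z in(.05,.06,.067):
    P=cast(c,k.reshape(-1,2),z)[:,:2]*1000
    r=cv2.minAreaRect(P.astype(np.float32));print("box",z,r,cv2.boxPoints(r).round(1).tolist())
a=cv2.resize(im[165:290,190:290],None,fx=4.5,fy=4.5,interpolation=2)
b=cv2.resize(im[225:295,320:375],None,fx=5.5,fy=5.5,interpolation=2)
o=np.zeros((570,760,3),np.uint8);o[:a.shape[0],:a.shape[1]]=a;o[:b.shape[0],455:455+b.shape[1]]=b;cv2.imwrite("pics/z.png",o)
```

```text
cover ((445.4735412597656, -117.37129211425781), (174.34539794921875, 158.1024932861328), 1.3340378999710083) [[356.5, -40.400001525878906], [360.20001220703125, -198.39999389648438], [534.5, -194.39999389648438], [530.7999877929688, -36.29999923706055]]
box 0.05 ((519.572021484375, 147.01905822753906), (278.37518310546875, 266.1129150390625), 1.370928406715393) [[377.20001220703125, 276.70001220703125], [383.6000061035156, 10.699999809265137], [661.9000244140625, 17.299999237060547], [655.5, 283.3999938964844]]
box 0.06 ((519.177001953125, 145.45230102539062), (275.68133544921875, 263.5377502441406), 1.370924949645996) [[378.20001220703125, 273.8999938964844], [384.5, 10.399999618530273], [660.0999755859375, 17.0], [653.7999877929688, 280.5]]
box 0.067 ((518.900390625, 144.35556030273438), (273.7956237792969, 261.73516845703125), 1.3709155321121216) [[378.8999938964844, 271.8999938964844], [385.20001220703125, 10.300000190734863], [658.9000244140625, 16.799999237060547], [652.5999755859375, 278.5]]
```

View pics/z.png

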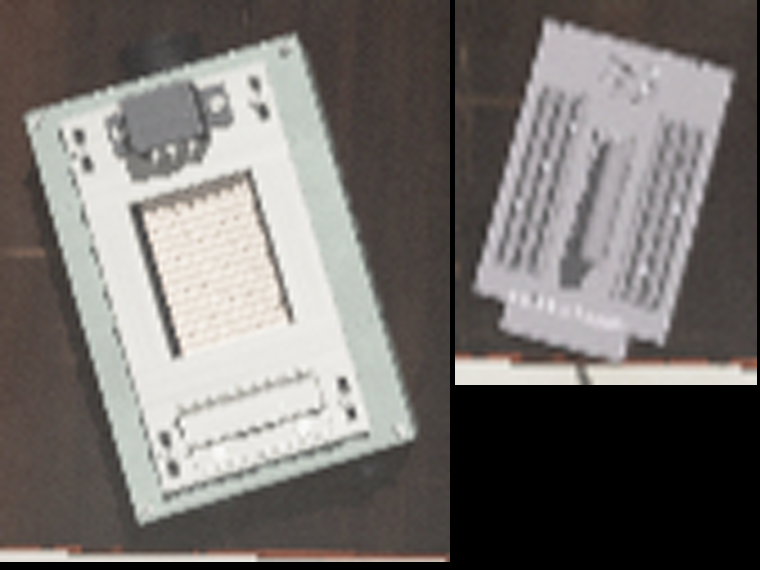

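The crop shows the box corners at (25,118), (296,36), (414,438) and (140,523). The cover corners are at (545,20), (734,72), (664,345) and (474,290), with the lip tip from (500,330) to (627,361). The masks leaked onto the pale floor, so I'll use these corners.

Run:
```python
from h import *
c=cam("top")
B=np.array([(25,118),(296,36),(414,438),(140,523)])/4.5+[190,165]-.4
C=(np.array([(545,20),(734,72),(664,345),(474,290),(500,330),(627,361)])-[455,0])/5.5+[320,225]-.4
for z in(.055,.06,.065):
    P=cast(c,B,z)[:,:2]*1e3;print(z,P.mean(0).round(1),[np.linalg.norm(P[i]-P[i-1]).round(1) for i in range(4)],np.degrees(np.arctan2(*(P[:2].mean(0)-P[2:].mean(0))[::-1])))
P=cast(c,C,.004)[:,:2]*1e3;Q=P[:4];print("cover",[np.linalg.norm(Q[i]-Q[i-1]).round(1) for i in range(4)],P.round(1).tolist())
tip=P[4:].mean(0);rear=P[:2].mean(0);print(tip,rear,np.linalg.norm(tip-rear));u=(rear-tip)/np.linalg.norm(rear-tip);print("grip",rear-73*u,tip+67*u,np.degrees(np.arctan2(u[1],u[0])))
s=readout.get_state();print(rot(s["ee_rot"]).as_matrix().round(3))
```

```text
0.055 [527.7 147.5] [np.float64(221.8), np.float64(149.3), np.float64(222.8), np.float64(148.0)] 18.68298942178801
0.06 [527.4 146.7] [np.float64(220.8), np.float64(148.6), np.float64(221.7), np.float64(147.3)] 18.682989421787997
0.065 [527.2 146. ] [np.float64(219.7), np.float64(147.9), np.float64(220.6), np.float64(146.6)] 18.682989421788005
cover [np.float64(125.4), np.float64(89.2), np.float64(126.6), np.float64(88.8)] [[531.4, -88.2], [510.2, -174.8], [387.2, -144.9], [409.4, -58.9], [392.0, -71.0], [379.7, -128.3]]
[385.87650642 -99.68103842] [ 520.7701815  -131.50335857] 138.59640555957407
grip [ 449.72044366 -114.74225022] [ 451.08653978 -115.06452143] -13.273771885181416
[[-0.902  0.431 -0.001]
 [ 0.431  0.902 -0.001]
 [ 0.    -0.002 -1.   ]]
```

```bash
python3 -m handwheel '[[[-19,-20,2],[0,0,0],-1],[[-38,-40,4],[0,0,0],-1],[[-38,-40,4],[0,0,0],-1],[[-38,-40,4],[0,0,0],-1],[[-38,-40,4],[0,0,0],-1],[[-38,-40,4],[0,0,0],-1],[[-38,-40,4],[0,0,0],-1],[[-38,-40,4],[0,0,0],-1],[[-38,-40,4],[0,0,0],-1],[[-38,-40,4],[0,0,0],-1],[[-38,-40,4],[0,0,0],-1],[[-38,-40,4],[0,0,0],-1],[[-19,-24,2],[0,0,-1],-1],[[0,0,0],[0,0,-1],-1],[[0,0,0],[0,0,0],-1]]'
python3 - <<'E'
from h import *
s=readout.get_state();print(s["position"],rot(s["ee_rot"]).as_matrix().round(3));cv2.imwrite("pics/w1.png",vision.get_image("wrist"))
c=cam("wrist",s);print(c[2],proj(c,[[.450,-.115,.034],[.386,-.0997,.002],[.521,-.1315,.002]]))
E
```

```text
clock: 1.98
position: [0.4504, -0.1148, 0.1828]
ee_rot: [-0.001, 0.119, 0.993, 0.0]
contact_force: [-0.6, 0.3, -0.5]
width: 0.0854
gripper_force: 0.0
[ 0.45035534 -0.11476441  0.18279864] [[-0.972  0.236 -0.001]
 [ 0.236  0.972  0.001]
 [ 0.001  0.    -1.   ]]
[ 0.38424362 -0.09807322  0.32489693] [[313.997946   186.4911565 ]
 [313.7835729  109.81932607]
 [314.84474569 247.63126085]]
```

View pics/w1.png

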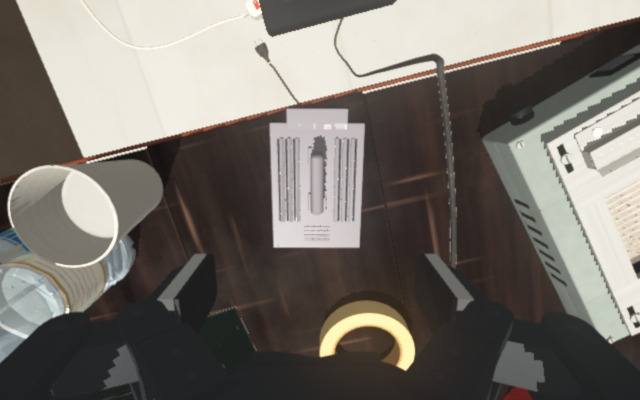

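The wrist view shows the lip tip at (318,109), the rear edge at (317,247) and the handle bar at (317,184). That is about 2.5 px right of the prediction (+2.5 mm in tool y), and the yaw is right. I'll descend and grasp.

```bash
python3 -m handwheel '[[[0,2.5,30],[0,0,0],-1],[[0,0,50],[0,0,0],-1],[[0,0,50],[0,0,0],-1],[[0,0,30],[0,0,0],-1],[[0,0,12.5],[0,0,0],-0.5],[[0,0,0],[0,0,0],0.3],[[0,0,0],[0,0,0],1],[[0,0,0],[0,0,0],1],[[0,0,0],[0,0,0],1],[[0,0,0],[0,0,0],1],[[0,0,0],[0,0,0],1],[[0,0,0],[0,0,0],1]]' 80
```

```text
clock: 3.52
position: [0.4523, -0.1125, 0.0122]
ee_rot: [0.001, 0.118, 0.993, -0.0]
contact_force: [-0.3, 0.6, 5.4]
width: 0.0107
gripper_force: 78.5
```

```bash
python3 -m handwheel '[[[0,0,-10],[0,0,0],1],[[0,0,-40],[0,0,0],1],[[0,0,-50],[0,0,0],1],[[0,0,-50],[0,0,0],1],[[0,0,-20],[0,0,0],1],[[0,0,0],[0,0,0],1]]'
python3 - <<'E'
from h import *
s=readout.get_state();M=rot(s["ee_rot"]).as_matrix();p=s["position"]
im=vision.get_image("wrist");cv2.imwrite("pics/w2.png",im);c=cam("wrist",s)
t=lambda q:p+M@np.array(q)
print(proj(c,[t([.067,0,.0102]),t([-.073,0,.0102]),t([.067,.029,.0102])]),s["contact_force"])
import h
B=np.array([.5276,.147,.0]);a=np.radians(18.7);u=np.array([np.cos(a),np.sin(a),0]);v=np.array([-u[1],u[0],0])
print(proj(c,[B-.112*u-.075*v+[0,0,.06],B+.112*u-.075*v+[0,0,.06],B-.112*u+.075*v+[0,0,.06],B-.1*u-.055*v+[0,0,.07]]))
E
```

```text
clock: 4.28
position: [0.4522, -0.1124, 0.1829]
ee_rot: [0.002, 0.118, 0.993, -0.001]
contact_force: [0.3, 0.2, -1.2]
width: 0.0103
gripper_force: 78.3
[[313.69596008 110.25677721]
 [313.89192818 372.88008309]
 [379.71319215 110.28629494]] [ 0.31840337  0.20448216 -1.23530294]
[[501.87645219 141.18613519]
 [598.3006858  345.41670287]
 [696.13919397  28.4212601 ]
 [540.06596234 141.87204619]]
```

View pics/w2.png

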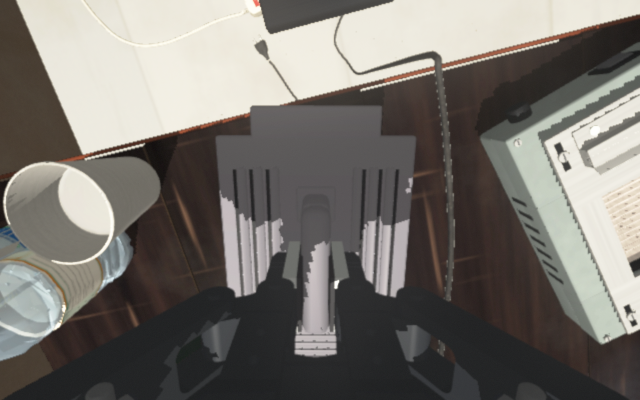

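The held lip runs from (251,107) to (382,107), with its centre at 316.5 against a predicted 313.7. The bar shows the same shift, so it is a camera bias of about 1 mm. The box corner is near (510,138), a few mm off the prediction, so I'll move over the box and look again.

```bash
python3 -m handwheel '[[[-2.6,23.7,0],[0,0,0],1],[[-5,46,0],[0,0,0],1],[[-5,46,0],[0,0,0],1],[[-5,46,0],[0,0,0],1],[[-5,46,0],[0,0,0],1],[[-5,46,0],[0,0,0],1],[[-3,28,0],[0,0,-0.9],1],[[0,0,0],[0,0,-0.9],1],[[0,0,0],[0,0,-0.9],1],[[0,0,0],[0,0,-0.9],1],[[0,0,0],[0,0,-0.9],1],[[0,0,0],[0,0,-0.9],1],[[0,0,0],[0,0,0],1],[[0,0,0],[0,0,0],1]]'
python3 - <<'E'
from h import *
s=readout.get_state();M=rot(s["ee_rot"]).as_matrix();p=s["position"];print(M.round(3))
im=vision.get_image("wrist");cv2.imwrite("pics/w3.png",im);c=cam("wrist",s)
B=np.array([.5276,.147,.0]);a=np.radians(18.7);u=np.array([np.cos(a),np.sin(a),0]);v=np.array([-u[1],u[0],0])
print(proj(c,[B-.112*u-.075*v+[0,0,.06],B-.112*u+.075*v+[0,0,.06],B-.1*u-.055*v+[0,0,.07],B-.1*u+.055*v+[0,0,.07],B-.075*u+[0,0,.07]]))
E
```

```text
clock: 6.08
position: [0.5463, 0.1545, 0.1797]
ee_rot: [-0.001, -0.163, 0.987, 0.0]
contact_force: [0.1, -0.6, -1.3]
width: 0.0104
gripper_force: 78.4
[[-0.947 -0.322 -0.002]
 [-0.322  0.947 -0.   ]
 [ 0.002  0.    -1.   ]]
[[206.23311986  12.34800934]
 [419.75058614  12.82491589]
 [232.43916328  27.96452952]
 [393.41599312  28.31513457]
 [312.94962575  67.30096585]]
```

View pics/w3.png

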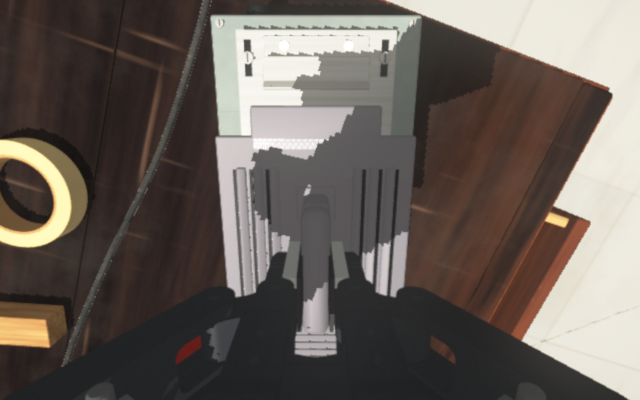

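The box's near edge is at row 15, cols 212–421 (mid 316.5). The frame spans 237–397 and the slot strip covers rows 35–88. The lip tip is at row 107, centred on 316.5, so lateral position and yaw match.

Run:
```python
from h import *
s=readout.get_state();c=cam("wrist",s);M=rot(s["ee_rot"]).as_matrix();p=s["position"]
f=lambda uv,z:((cast(c,uv,z)[0]-p)@M*1e3).round(1)
print("lip",f((316.5,107),.1695),"near edge",f((316.5,15),.06),f((316.5,15),.065),"frame edge",f((317,29),.07),"mouth",f((316.5,88),.084),"strip top near",f((316.5,36),.08))
g=cv2.cvtColor(cv2.imread("pics/w3.png"),6)
print(g[10:112,285].tolist());print(g[10:112,350].tolist())
```

```text
lip [68.   1.1 10.6] near edge [130.4   1.4 120.2] [129.3   1.4 115.2] frame edge [119.4   1.8 110.2] mouth [80.4  1.4 96.1] strip top near [113.2   1.4 100.2]
[49, 51, 51, 53, 74, 134, 175, 194, 201, 201, 201, 201, 201, 201, 200, 187, 178, 172, 142, 167, 226, 241, 243, 244, 243, 227, 237, 243, 242, 242, 249, 254, 255, 255, 255, 255, 255, 255, 255, 255, 254, 248, 245, 244, 232, 189, 204, 236, 243, 244, 243, 242, 242, 242, 242, 242, 241, 241, 242, 242, 243, 243, 244, 244, 245, 244, 244, 243, 243, 242, 225, 194, 184, 185, 186, 188, 197, 233, 234, 227, 239, 246, 246, 246, 245, 245, 243, 241, 241, 241, 242, 244, 244, 245, 242, 201, 155, 169, 188, 195, 195, 196]
[51, 51, 53, 52, 72, 135, 174, 198, 204, 204, 205, 204, 205, 204, 204, 203, 199, 182, 142, 143, 218, 237, 240, 240, 240, 231, 237, 241, 240, 238, 222, 251, 255, 255, 255, 255, 255, 255, 255, 255, 252, 209, 144, 135, 135, 134, 129, 133, 136, 136, 134, 133, 131, 131, 131, 132, 133, 135, 134, 134, 131, 132, 133, 134, 133, 133, 132, 131, 130, 129, 127, 121, 119, 119, 118, 119, 118, 118, 114, 115, 125, 130, 131, 130, 131, 131, 127, 125, 123, 123, 124, 125, 128, 129, 128, 119, 135, 161, 180, 186, 187, 187]
```

```bash
python3 -m handwheel '[[[11,0.4,10],[0,0,0],1],[[0,0,30],[0,0,0],1],[[0,0,0],[0,-0.85,0],1],[[0,0,0],[0,-0.85,0],1],[[0,0,0],[0,-0.8,0],1],[[3.3,0,12],[0,0,0],1],[[3.3,0,12],[0,0,0],1],[[0,0,0],[0,0,0],1],[[0,0,0],[0,0,0],1]]'
cat >> h.py <<'E'
B=np.array([.5276,.147,0]);_a=np.radians(18.7);U=np.array([np.cos(_a),np.sin(_a),0]);V=np.array([-U[1],U[0],0]);W=np.array([U,V,[0,0,1]])
def rep():
    s=readout.get_state();M=rot(s["ee_rot"]).as_matrix();p=s["position"]
    for n,q in(("lip",[67.5,0,10.5]),("rear",[-72.5,0,10.5])):
        print(n,(W@(p+M@np.array(q)/1e3-B)*1e3).round(1),end=" ")
    print("F",(W@s["contact_force"]).round(2),"Mo",(W@s["moment"]).round(2),"pitch",np.degrees(np.arcsin(-(M[:,0]@[0,0,1]))).round(2),"yaw",np.degrees(np.arctan2(-(M[:,0]@V),-(M[:,0]@U))).round(2),"t",round(s["clock"],2))
E
python3 -c "from h import *;rep()"
```

```text
clock: 7.25
position: [0.537, 0.1516, 0.1156]
ee_rot: [0.129, -0.162, 0.978, 0.021]
contact_force: [-0.1, -0.6, -1.3]
width: 0.0105
gripper_force: 78.5
lip [-52.1   1.2  88. ] rear [ 83.2   1.5 124.2] F [-0.26 -0.51 -1.27] Mo [-0.05  0.19 -0.04] pitch 14.98 yaw 0.16 t 7.25
```

```bash
python3 -m handwheel '[[[0.5,0,2],[0,0,0],1],[[0.5,0,2],[0,0,0],1],[[0.5,0,2],[0,0,0],1],[[0.5,0,2],[0,0,0],1],[[0.5,0,2],[0,0,0],1],[[0,0,0],[0,0,0],1]]'; python3 -c "from h import *;rep()"
python3 -m handwheel '[[[0.25,0,1],[0,0,0],1],[[0.25,0,1],[0,0,0],1],[[0,0,0],[0,0,0],1]]'; python3 -c "from h import *;rep()"
```

```text
clock: 8.0
position: [0.5363, 0.1515, 0.1054]
ee_rot: [0.129, -0.162, 0.978, 0.021]
contact_force: [-0.3, -1.0, -2.0]
width: 0.0104
gripper_force: 78.5
lip [-52.8   1.3  77.8] rear [ 82.4   1.6 114. ] F [-0.56 -0.84 -2.01] Mo [-0.03  0.18  0.02] pitch 14.98 yaw 0.16 t 8.0
clock: 8.38
position: [0.5364, 0.1515, 0.1035]
ee_rot: [0.129, -0.162, 0.978, 0.021]
contact_force: [-0.6, -0.7, -2.2]
width: 0.0102
gripper_force: 78.5
lip [-52.7   1.3  75.9] rear [ 82.6   1.6 112.1] F [-0.82 -0.47 -2.22] Mo [-0.03  0.19  0.06] pitch 15.0 yaw 0.16 t 8.38
```

```bash
for i in 1; do python3 -m handwheel '[[[0.25,0,1],[0,0,0],1],[[0,0,0],[0,0,0],1]]' >/dev/null; python3 -c "from h import *;rep()"
python3 -m handwheel '[[[0.25,0,1],[0,0,0],1],[[0,0,0],[0,0,0],1]]'>/dev/null; python3 -c "from h import *;rep()"
python3 -m handwheel '[[[0.25,0,1],[0,0,0],1],[[0,0,0],[0,0,0],1]]'>/dev/null; python3 -c "from h import *;rep()"; done
```

```text
lip [-52.7   1.2  74.8] rear [ 82.6   1.6 111.1] F [ 0.01  0.9  -0.43] Mo [-0.02  0.22 -0.02] pitch 15.0 yaw 0.15 t 8.62
lip [-52.6   1.3  73.8] rear [ 82.6   1.6 110. ] F [ 0.35  0.28 -1.99] Mo [-0.02  0.21  0.01] pitch 14.99 yaw 0.15 t 8.88
lip [-52.3   1.2  73.1] rear [ 82.9   1.5 109.4] F [-0.23 -0.43  0.27] Mo [-0.03  0.3   0.02] pitch 15.04 yaw 0.16 t 9.12
```

```bash
python3 -m handwheel '[[[0.25,0,1],[0,0,0],1],[[0,0,0],[0,0,0],1]]' >/dev/null; python3 -c "from h import *;rep()"
```

```text
lip [-51.8   1.2  72.4] rear [ 83.3   1.5 108.9] F [0.28 0.69 3.79] Mo [ 0.02  0.34 -0.02] pitch 15.09 yaw 0.15 t 9.38
```

```bash
python3 -m handwheel '[[[-0.2,0,-0.8],[0,0,0],1],[[2.4,0,-0.65],[0,0,0],1],[[2.4,0,-0.65],[0,0,0],1],[[2.4,0,-0.65],[0,0,0],1],[[2.4,0,-0.65],[0,0,0],1],[[0,0,0],[0,0,0],1]]' >/dev/null; python3 -c "from h import *;rep()"
python3 -m handwheel '[[[1.95,0,-0.5],[0,0,0],1],[[0,0,0],[0,0,0],1]]' >/dev/null; python3 -c "from h import *;rep()"
```

```text
lip [-62.6   1.1  72.8] rear [ 72.6   1.5 109. ] F [ 1.24 -0.88  3.04] Mo [-0.08 -0.08  0.02] pitch 15.01 yaw 0.16 t 10.12
lip [-64.5   1.2  72.8] rear [ 70.8   1.5 109. ] F [ 1.74 -0.71  4.08] Mo [ 0.04 -0.09 -0.01] pitch 15.02 yaw 0.16 t 10.38
```

```bash
python3 -m handwheel '[[[-0.4,0,2],[0,0.33,0],1],[[0,0,0],[0,0,0],1]]' >/dev/null; python3 -c "from h import *;rep()"
python3 -m handwheel '[[[1.95,0,-0.45],[0,0,0],1],[[0,0,0],[0,0,0],1]]' >/dev/null; python3 -c "from h import *;rep()"
python3 -m handwheel '[[[1.95,0,-0.45],[0,0,0],1],[[0,0,0],[0,0,0],1]]' >/dev/null; python3 -c "from h import *;rep()"
```

```text
lip [-65.    1.3  72.6] rear [ 71.5   1.7 103.9] F [ 0.37 -0.28  3.71] Mo [-0.05  0.15  0.03] pitch 12.93 yaw 0.18 t 10.62
lip [-67.    1.3  72.9] rear [ 69.4   1.7 104.4] F [ 1.51 -0.06  2.34] Mo [-0.03  0.01  0.05] pitch 13.01 yaw 0.15 t 10.88
lip [-69.2   1.3  72.9] rear [ 67.3   1.7 104.3] F [ 2.34 -0.02  1.86] Mo [-0.05  0.07  0.01] pitch 12.98 yaw 0.16 t 11.12
```

```bash
for i in 1; do 
python3 -m handwheel '[[[0.97,0,-0.22],[0,0,0],1],[[0,0,0],[0,0,0],1]]' >/dev/null; python3 -c "from h import *;rep()"
python3 -m handwheel '[[[0.97,0,-0.22],[0,0,0],1],[[0,0,0],[0,0,0],1]]' >/dev/null; python3 -c "from h import *;rep()"
python3 -m handwheel '[[[0.97,0,-0.22],[0,0,0],1],[[0,0,0],[0,0,0],1]]' >/dev/null; python3 -c "from h import *;rep()"; done
```

```text
lip [-69.7   1.2  72.9] rear [ 66.7   1.6 104.4] F [1.61 0.56 2.07] Mo [-0.04 -0.01 -0.  ] pitch 13.0 yaw 0.16 t 11.38
lip [-70.7   1.2  72.9] rear [ 65.7   1.6 104.5] F [1.57 0.1  0.33] Mo [-0.04  0.03  0.  ] pitch 13.01 yaw 0.16 t 11.62
lip [-71.7   1.2  72.9] rear [ 64.7   1.6 104.4] F [0.91 0.96 1.17] Mo [ 0.   -0.06 -0.06] pitch 13.01 yaw 0.16 t 11.88
```

```bash
for i in 1; do 
python3 -m handwheel '[[[0.97,0,-0.22],[0,0,0],1],[[0,0,0],[0,0,0],1]]' >/dev/null; python3 -c "from h import *;rep()"
python3 -m handwheel '[[[0.97,0,-0.22],[0,0,0],1],[[0,0,0],[0,0,0],1]]' >/dev/null; python3 -c "from h import *;rep()"
python3 -m handwheel '[[[0.97,0,-0.22],[0,0,0],1],[[0,0,0],[0,0,0],1]]' >/dev/null; python3 -c "from h import *;rep()"; done
```

```text
lip [-72.    1.1  73.1] rear [ 64.3   1.5 104.8] F [3.64 1.14 2.11] Mo [-0.04 -0.27 -0.05] pitch 13.08 yaw 0.15 t 12.12
lip [-72.3   1.   73.3] rear [ 64.    1.4 105.2] F [ 4.93 -0.07  1.02] Mo [ 0.11 -0.74 -0.02] pitch 13.17 yaw 0.14 t 12.38
lip [-72.4   1.   73.6] rear [ 63.8   1.3 105.7] F [6.12 0.83 0.74] Mo [ 0.16 -1.04 -0.05] pitch 13.27 yaw 0.12 t 12.62
```

```bash
for i in 1; do 
python3 -m handwheel '[[[-0.4,0,2.3],[0,0.33,0],1],[[-0.4,0,2.3],[0,0.33,0],1],[[0,0,0],[0,0,0],1]]' >/dev/null; python3 -c "from h import *;rep()"
python3 -m handwheel '[[[0.98,0,-0.16],[0,0,0],1],[[0,0,0],[0,0,0],1]]' >/dev/null; python3 -c "from h import *;rep()"; done
```

```text
lip [-72.4   0.9  73.3] rear [65.8  1.3 95.7] F [ 6.25 -0.01  1.25] Mo [ 0.04 -0.9  -0.05] pitch 9.22 yaw 0.16 t 13.0
lip [-72.6   0.9  73.7] rear [65.5  1.2 96.5] F [7.46 1.1  1.03] Mo [ 0.1  -1.17 -0.07] pitch 9.39 yaw 0.13 t 13.25
```

```bash
for i in 1; do 
python3 -m handwheel '[[[-0.7,0,1.3],[0,0.17,0],1],[[-0.2,0,1.15],[0,0.17,0],1],[[0,0,0],[0,0,0],1]]' >/dev/null; python3 -c "from h import *;rep()"
python3 -m handwheel '[[[-0.2,0,1.15],[0,0.17,0],1],[[0,0,0],[0,0,0],1]]' >/dev/null; python3 -c "from h import *;rep()"
python3 -m handwheel '[[[-0.2,0,1.15],[0,0.17,0],1],[[0,0,0],[0,0,0],1]]' >/dev/null; python3 -c "from h import *;rep()"; done
```

```text
lip [-72.6   0.9  73.4] rear [66.3  1.3 91.1] F [6.17 0.46 0.93] Mo [ 0.05 -1.08 -0.06] pitch 7.25 yaw 0.15 t 13.62
lip [-72.8   0.9  73.8] rear [66.4  1.3 89. ] F [6.44 1.62 4.03] Mo [ 0.07 -1.1  -0.07] pitch 6.23 yaw 0.15 t 13.88
lip [-72.9   0.9  73.9] rear [66.5  1.3 86.6] F [5.05 0.66 5.37] Mo [ 0.06 -1.15 -0.05] pitch 5.22 yaw 0.15 t 14.12
```

```bash
python3 -m handwheel '[[[0,0,0],[0,0,0],0.3],[[0,0,0],[0,0,0],-0.3],[[0,0,0],[0,0,0],-0.3],[[0,0,-10],[0,0,0],-0.3],[[0,0,-30],[0,0,0],-0.3],[[0,0,-40],[0,0,0],-0.3],[[0,0,0],[0,0,0],-0.3]]'
python3 - <<'E'
from h import *
rep();s=readout.get_state();c=cam("wrist",s);M=rot(s["ee_rot"]).as_matrix();print(M.round(3))
cv2.imwrite("pics/w4.png",vision.get_image("wrist"))
w=lambda x,y,z:B+U*x+V*y+np.array([0,0,z])
print(proj(c,[w(-.0727,.001,.0735),w(-.0587,.029+.001,.074),w(-.0587,-.028,.074),w(.066,.001,.0866)]))
E
```

```text
clock: 15.0
position: [0.5147, 0.1436, 0.1731]
ee_rot: [0.047, -0.164, 0.985, 0.007]
contact_force: [-0.9, -0.6, -0.0]
width: 0.0554
gripper_force: 0.0
lip [-79.5   0.7 156.3] rear [ 59.8   1.1 169.5] F [-1.03 -0.31 -0.05] Mo [-0.02  0.04  0.01] pitch 5.4 yaw 0.17 t 15.0
[[-0.942 -0.323  0.09 ]
 [-0.322  0.946  0.029]
 [-0.094 -0.001 -0.996]]
[[314.98724875 106.38392685]
 [356.86459244 127.54907522]
 [272.98307913 127.25557655]
 [314.42161224 289.5522463 ]]
```

View pics/w4.png

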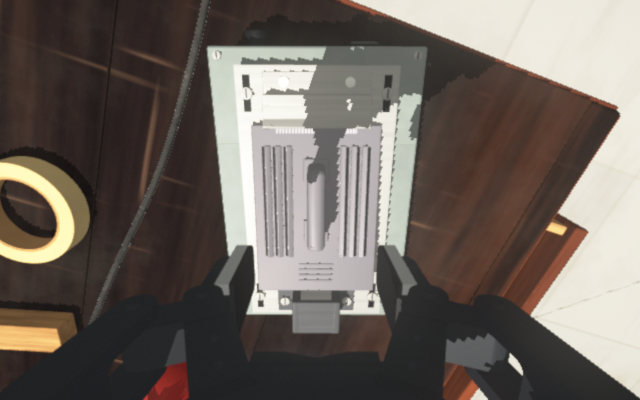

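The cover sits with its lip tucked under the strip at row ~125 and its rear edge at the nose (row ~290). The thumb pad is at about (316,271). I'll close the fingers, level the tool, move above the pad and come down.

```bash
python3 -m handwheel '[[[0,0,0],[0,0.9,0],1],[[-27,0,0],[0,0,0],1],[[-28,0,0],[0,0,0],1],[[0,0,0],[0,0,0],1],[[0,0,0],[0,0,0],1],[[0,0,30],[0,0,0],1],[[0,0,30],[0,0,0],1],[[0,0,10],[0,0,0],1],[[0,0,0],[0,0,0],1]]'
python3 - <<'E'
from h import *
s=readout.get_state();print((W@(s["position"]-B)*1e3).round(1));rep()
E
```

```text
clock: 16.18
position: [0.5633, 0.1607, 0.0986]
ee_rot: [-0.004, -0.164, 0.986, -0.001]
contact_force: [-1.1, 0.1, -0.2]
width: -0.0003
gripper_force: 0.0
[38.2  1.5 98.6]
lip [-29.4   1.4  88.7] rear [110.6   1.7  87.5] F [-1.    0.39 -0.22] Mo [ 0.05 -0.05 -0.02] pitch -0.5 yaw 0.15 t 16.18
```

```bash
cat >> h.py <<'E'
def r2():
    s=readout.get_state();print("tcp",(W@(s["position"]-B)*1e3).round(1),"F",(W@s["contact_force"]).round(2),"t",round(s["clock"],2))
E
python3 -m handwheel '[[[-3,0,4],[0,0,0],1],[[0,0,3],[0,0,0],1],[[0,0,2],[0,0,0],1],[[0,0,2],[0,0,0],1],[[0,0,0],[0,0,0],1]]' >/dev/null; python3 -c "from h import *;r2()"
python3 -m handwheel '[[[0,0,1.5],[0,0,0],1],[[0,0,0],[0,0,0],1]]' >/dev/null; python3 -c "from h import *;r2()"
python3 -m handwheel '[[[0,0,1.5],[0,0,0],1],[[0,0,0],[0,0,0],1]]' >/dev/null; python3 -c "from h import *;r2()"
```

```text
tcp [42.2  1.5 88.1] F [ 1.24 -0.3   1.34] t 16.8
tcp [42.3  1.4 86.8] F [-0.6  -0.31  4.34] t 17.05
tcp [42.4  1.4 85.2] F [ 0.13 -0.37  3.52] t 17.3
```

Contact at about 88 mm, with light force. I'll press on in small steps.

```bash
for i in 1; do python3 -m handwheel '[[[0,0,1.5],[0,0,0],1],[[0,0,0],[0,0,0],1]]' >/dev/null; python3 -c "from h import *;r2()"
python3 -m handwheel '[[[0,0,1.5],[0,0,0],1],[[0,0,0],[0,0,0],1]]' >/dev/null; python3 -c "from h import *;r2()"
python3 -m handwheel '[[[0,0,1.5],[0,0,0],1],[[0,0,0],[0,0,0],1]]' >/dev/null; python3 -c "from h import *;r2()"
python3 -m handwheel '[[[0,0,1.5],[0,0,0],1],[[0,0,0],[0,0,0],1]]' >/dev/null; python3 -c "from h import *;r2()"; done
```

```text
tcp [42.6  1.4 83.7] F [-0.77  0.37  4.78] t 17.55
tcp [42.6  1.4 82.2] F [0.79 0.29 5.1 ] t 17.8
tcp [41.4  1.6 79.6] F [ 0.43 -0.07  0.98] t 18.05
tcp [41.5  1.6 78.4] F [-0.1  -0.2   0.42] t 18.3
```

```bash
for i in 1; do python3 -m handwheel '[[[0,0,1.5],[0,0,0],1],[[0,0,0],[0,0,0],1]]' >/dev/null; python3 -c "from h import *;r2()"
python3 -m handwheel '[[[0,0,1],[0,0,0],1],[[0,0,0],[0,0,0],1]]' >/dev/null; python3 -c "from h import *;r2()"; done
```

```text
tcp [41.8  1.5 77. ] F [-0.55 -0.28 -0.36] t 18.55
tcp [41.9  1.5 76.1] F [ 0.45 -0.29 -0.78] t 18.8
```

```bash
for i in 1; do python3 -m handwheel '[[[0,0,1],[0,0,0],1],[[0,0,0],[0,0,0],1]]' >/dev/null; python3 -c "from h import *;r2()"
python3 -m handwheel '[[[0,0,0.7],[0,0,0],1],[[0,0,0],[0,0,0],1]]' >/dev/null; python3 -c "from h import *;r2()"; done
```

```text
tcp [42.1  1.5 75.6] F [-0.4   1.18  3.23] t 19.05
tcp [42.1  1.5 75.6] F [-2.42 -0.76  7.17] t 19.3
```

Firm and flat at 75.6 mm. That matches the frame at about 71.5 mm plus the 4 mm plate. I'll retreat and look.

```bash
python3 -m handwheel '[[[0,0,-10],[0,0,0],1],[[0,0,-40],[0,0,0],1],[[0,0,-50],[0,0,0],1],[[30,0,-30],[0,0,0],1],[[40,0,0],[0,0,0],1],[[0,0,0],[0,0,0],1]]' >/dev/null
python3 - <<'E'
from h import *
r2();a=vision.get_image("wrist");b=vision.get_image("scene")[140:260,170:320]
o=np.zeros((400+320,640,3),np.uint8);b=cv2.resize(b,None,fx=1.33,fy=1.33,interpolation=2)
o=np.zeros((560,640,3),np.uint8);o[:400]=a;o[400:,:200]=b;cv2.imwrite("pics/w5.png",o)
E
```

```text
tcp [-29.8   1.6 206. ] F [-0.06 -1.31 -0.69] t 20.05
```

View pics/w5.png

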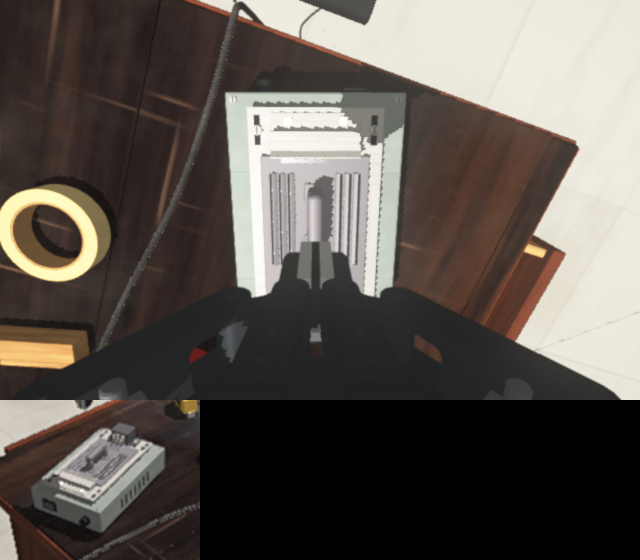

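The cover lies flat in the frame, with its lip under the strip at row ~155 and its rear against the catch. The arm is clear, and the tape and oil can haven't been touched. I'm handing in.

```bash
python3 -c "from rig import manip;print(manip.sign_off())"
```

```text
the job is handed in; nothing more can be done
None
```

The cover's lip is home in the slot, the catch snapped over its rear edge and it lies flat; contact forces I read stayed under about 10 N, and I handed the job in at about 20 s (no verdict was returned).

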